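# Complete the collet rack and hold the tote gate open

### The arm

A 6-joint arm with a two-finger parallel gripper is mounted at the origin on the work surface. World frame = base frame: x ahead of the robot, y to its left, z up, the work surface at z = 0. Lengths are in m, angles in rad, forces in N, time in s.
With the tool pointing down it reaches from about 0.3 to 0.775 m from the base axis. Payload 14.6 kg.
Tool frame: the origin (TCP) lies at the very end of the fingers, on their centre line; the grasp point (between the pads) lies 19 mm behind it; z points along the fingers, y is the line along which they close (so a half turn about z gives the same grasp; the last joint's range is limited). The gripper opens to 94 mm and grips with 3 to 60 N. Pads are 16 mm wide; open, the fingers measure 119 mm over their backs; the gripper's body (75 mm by 177 mm) begins 78 mm behind the grasp point.
Start: joints at [1.27, 0.3, 1.521, -0, 1.321, -0.067], TCP at [0.127, 0.535, 0.205] pointing down, gripper open.
Joint ranges: [-3.03, 3.03], [-0.79, 2.21], [0.23, 2.52], [-1.04, 4.18], [0, 3.07], [-2.55, 2.55]. Speed limits (rad/s): [2.22, 2.22, 2.57, 3.14, 3.14, 3.14].

### API

Orientations are given as [roll, pitch, yaw] about the fixed x, y, z axes, in that order (R = Rz(yaw) Ry(pitch) Rx(roll)).
In Python, from station import ctrl, cams gives the robot as it stands. The module is installed in compiled form; this text tells all that it offers.
- The arm moves only by the tool arm_command, never from a script. Its argument "plan" is a list that holds one entry, the list of rows, each a list of 7 numbers: the shift along the tool's x, y, z in shares of 1000 mm (1.0 is 1000 mm), then the turn, a rotation vector about the tool's x, y, z in a scale on which 1.0 is 2 rad, then the closure, from -1 (fully open) to 1 (shut). A call has 1 to 12 rows; each row is the pose to reach, as a shift and turn from the pose commanded when the call began, along the tool's axes at that moment; what a row does not reach only later rows make up. A row lasts 1/10 s, in which the tool goes at most 50 mm and 8.59 degrees, less where a joint would pass 70% of its speed; a pose out of reach is approached as far as the arm can. A shift or turn number past 1, either way, is cut back to 1. A call with a gripper value outside its range is refused whole. The fingers move at their own pace and stop on an object; "squeeze" is the grip in N (left out, the last holds). Time passes only in rows, so rows that repeat a pose let the fingers close. It gives the time, the measured TCP pose, the force, the opening and the grip force at its end, in the units of the state.
- ctrl.get_obs(): the state, without advancing time (a new reading comes with each control period).
- cams.camera(name): name is "side" or "top"; returns (picture, depth): 420x560x3 uint8, blue, green, red; 420x560 float32, m along the optical axis (not along the pixel's ray), 0 where there is no reading.
- cams.camera_info(name): a dict with "fx", "fy", "cx", "cy" (pixels), "world_to_cam" (4x4, takes a point from world to camera coordinates). Camera axes: x right, y down, z forward; pixel columns grow to the right and rows downward; lengths in m; the calibration is good to about 2 mm. A picture is of the moment at which its call begins. camera_info takes no time and is no camera call.
- ctrl.hand_in(): hands the job in; it is judged then, once.
The state is a dict: "time_s": time; "qpos": joint angles; "joint_vel": joint speeds; "tau": joint torques, N m; "ee_pos": TCP position; "eef_rot": TCP orientation; "force": force on the tool from outside, world axes, zero at the start; "moment": the same for the moment, N m; "grip_width": finger opening in m; "grip_force": force on a finger pad.
Only numpy, scipy, OpenCV 4.12 (cv2) and the standard library are available. Lean on these libraries where they do the work, as an engineer would, in place of code of your own. Each camera call takes 0.05 s, during which the arm holds its last target. There are 200 camera calls.

### The job

The collet set is going out to the lathe. Stand the loose collet, shank down and fully home, in the empty bore of the rack in the green tote and let go of it; then, with the gate still shut, pinch the transport catch's tabs together until its slide stays drawn back, squeeze the latch on the gate and swing the gate past its detent. Finish while still holding the gate wide open, about square to the tote's mouth, so that the rack can be slid out (let go, it swings back half shut); leave the rack and the other things on the bench where they are.

Things in the scene. Friction and masses are not known exactly. Their poses are not given: they have to be found in the camera images.
- collet: Loose steel collet, upright on the bench right of the tote among a step chuck and an oil bottle (the three change places): 75 mm long, 0.10 to 0.20 kg; shank 20 mm diameter with chamfered foot, widening from 52 mm up to a head 28 mm in diameter, cylindrical from 62 to 75 mm above the foot. Origin: centre of the foot's underside; z up the axis to the head.
- rack_bore (a point): Centre of the empty bore's mouth in the rack's top face, 52 mm above the bench; bore 22 mm in diameter, 38 mm deep, chamfered. Axes as the tote's. Like collets stand 75 mm to either side (y) and 40 mm behind (+x) at y +-37.5 mm; heads 28 mm wide, tops 89 mm above the bench: fingers closing along the tote's y have room even fully open.
- rack: Aluminium collet rack in the tote's bay, 85 (x) x 190 (y) x 46 mm, four collets fast in it, 1.9 kg, loose with about 3 mm of play. Origin: centre of its underside, on the tote's floor 6 mm above the bench.
- tote: Green sheet-steel tote, fixed. Origin: on the bench under the middle of the rack bay. x points from the gate side (facing the robot) to the back, y to the left, z up. Bay 96 x 198 mm inside, walls up to 66 mm, back 56 mm. To its right (y -103 to -189 mm) a narrow side bay whose solid front panel, 80 mm high, carries the transport catch.
- gate (a joint): Angle of the barred steel gate, rad: 0 shut, grows as its right end swings towards the robot, pi/2 square to the mouth, stop 1.65; hinge-to-end direction (-sin a, -cos a) in the tote's x, y. 206 mm long, 10 thick, top rail 80 mm high. Spring shuts it: 2.4 N at the latch tabs at 1.4 rad. Detent: up to 4 N more at 0.2 to 0.55 rad; let go beyond, it rests at about 0.9.
- gate_hinge (a point): Point on the vertical hinge axis of the gate, 98 mm above the bench, 58 mm in front (-x) and 108 mm to the left (+y) of the tote's origin.
- latch (a joint): Squeeze of the gate's latch, m: 0 sprung out, 0.012 fully squeezed. The tab away from the hinge is the trigger and slides towards the hinge and the fixed tab: 4 N to start, 9 N at the end; it springs back when let go. The bolt is clear above 0.007; keep it squeezed until the gate is 0.1 rad open.
- latch_grip (a point): Point midway between the latch's two tabs at rest, on the gate's top rail (moves with it), 154 mm from the hinge axis along the gate, 98 mm above the bench. Tabs: upright steel plates 5 mm thick, 26 wide across the gate, 82 to 116 mm high. Outer faces 28 mm apart along the gate, 16 squeezed; the hinge-side tab is fixed, so the squeezed pair's middle is 6 mm nearer the hinge.
- transport_catch (a joint): Travel of the transport catch's slide, m: about 0 (laps 8 mm in front of the gate's free end and blocks it) to 0.012 (fully drawn). The gate is clear above 0.009. Moves against 3 N of friction and stays where it is left.
- catch_grip (a point): Point midway between the transport catch's two tabs with its slide at 0, on the tote's front panel, 58 mm in front and 139 mm right of the tote's origin, 98 mm above the bench. Tabs: upright steel plates 5 mm thick, 26 wide (x), 82 to 116 mm high. Outer faces 28 mm apart along y, 16 pinched; the right tab is fixed, the left slides right, so the pinched pair's middle is 6 mm to the right (tote -y).
- step_chuck: Bystander: step chuck standing on its face, a 46 mm steel disc with a 20 mm shank pointing up, 58 mm high. Origin: centre of its underside.
- oil_bottle: Bystander: small amber oil bottle, 30 mm in diameter, 62 mm high. Origin: centre of its underside.
- screwdriver: Bystander: screwdriver 160 mm long lying on the bench at the right of the tote. Origin: under its middle.
- loupe: Bystander: black eye loupe 36 mm wide, 28 mm high, at the left. Origin: centre of its underside.
- dial_gauge: Bystander: dial gauge on a wooden block 70 x 55 mm, 30 mm high, at the left. Origin: centre of its underside.

How it is judged:
By the outcome, as a careful person would: the job done as asked, in the order asked, and still so for the second after the job is handed in, while the arm keeps its last pose, push and grip.
It also fails if it takes over 56 s, if anything falls off the work surface, if the arm or the gripper's body presses on something with over 40 N, if the wrist force passes 120 N, or if a joint passes its speed limit or range.

## Working session

There is one attempt and no reset: what is moved stays moved. The work goes in short steps, Python scripts to look and compute and a tool call to move; the robot and the scene stay as the last step left them, time stands still between calls to the robot, and variables do not carry over. Pictures are saved under pics/ and viewed, at most 10 in all, crops included, and the job is handed in when it is done.

Besides the shell and the picture viewer there is one more tool, called after "Request:" as name([rows], argument=value, ...), one row to a line, values as JSON. arm_command: Moves the arm, as the interface text tells. Its arguments: {"type":"object","properties":{"plan":{"type":"array"},"squeeze":{"type":"number"}},"required":["plan"]}

```bash
mkdir -p pics; cat > h.py <<'E'
import numpy as np, cv2
from station import ctrl, cams
def shot(n):
    p,d=cams.camera(n); i=cams.camera_info(n); return p,d,i
def cloud(d,i):
    v,u=np.mgrid[:d.shape[0],:d.shape[1]]
    P=np.stack([(u-i["cx"])/i["fx"]*d,(v-i["cy"])/i["fy"]*d,d,np.ones_like(d)],-1)
    W=P@np.linalg.inv(i["world_to_cam"]).T
    W=W[...,:3]; W[d==0]=np.nan; return W
E
python3 - <<'E'
from h import *
for n in ("top","side"):
    p,d,i=shot(n); cv2.imwrite(f"pics/{n}0.png",p); np.savez(f"{n}0.npz",W=cloud(d,i),p=p); print(n,i["fx"],np.linalg.inv(i["world_to_cam"]).round(3).tolist())
o=ctrl.get_obs(); print({k:np.round(v,3).tolist() for k,v in o.items()})
E
```

```text
top 484.9226255942517 [[0.016, -0.998, 0.063, 0.471], [-1.0, -0.015, 0.018, 0.042], [-0.017, -0.063, -0.998, 1.213], [0.0, 0.0, 0.0, 1.0]]
side 470.1918969160799 [[0.856, -0.303, 0.419, 0.028], [-0.517, -0.481, 0.708, -0.853], [-0.013, -0.823, -0.568, 0.821], [0.0, 0.0, 0.0, 1.0]]
{'time_s': 0.1, 'qpos': [1.27, 0.3, 1.521, -0.0, 1.321, -0.067], 'joint_vel': [-0.0, -0.002, -0.003, -0.0, -0.001, 0.0], 'tau': [0.001, -53.265, -35.328, 0.071, 0.024, -0.0], 'ee_pos': [0.127, 0.535, 0.205], 'eef_rot': [-3.141, -0.0, 2.908], 'force': [-1.378, 1.025, -0.452], 'moment': [-0.024, -0.037, 0.007], 'grip_force': 0.0, 'grip_width': 0.094}
```

View pics/top0.png

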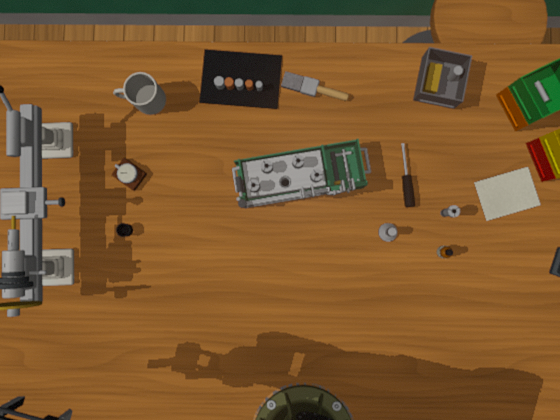

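View pics/side0.png

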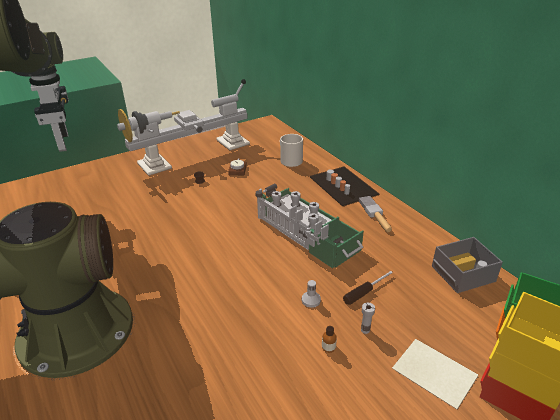

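The top view shows the tote at about (300,175), its gate facing down. The collet is at about (453,211), the step chuck at (388,232) and the oil bottle at (446,252).

```bash
python3 - <<'E'
from h import *
z=np.load("top0.npz"); W=z["W"]; p=z["p"]
c=cv2.resize(p[130:220,225:380],None,fx=5,fy=5,interpolation=cv2.INTER_CUBIC)
cv2.imwrite("pics/crop0.png",c)
def blobs(W,m):
    n,l,s,c=cv2.connectedComponentsWithStats(m.astype(np.uint8))
    for k in range(1,n):
        if s[k,4]>5: print(c[k].round(1),s[k,4],np.nanmedian(W[l==k],0).round(4),W[l==k].mean(0).round(4), np.ptp(W[l==k],0).round(3))
roi=np.zeros(W.shape[:2],bool); roi[130:265,225:470]=1
print("heads"); blobs(W,roi&(W[...,2]>.084)&(W[...,2]<.096))
print("tabs"); blobs(W,roi&(W[...,2]>.104))
r2=roi.copy(); r2[:,:378]=0; r2[:200]=0
print("loose"); blobs(W,r2&(W[...,2]>.03)); 
print("loose top"); blobs(W,r2&(W[...,2]>.068))
w=np.load("side0.npz")["W"]
m=(w[...,2]>.03)&(w[...,2]<.12)&(w[...,0]>.38)&(w[...,0]<.7)&(w[...,1]<.2)&(w[...,1]>-.4)
print("side"); blobs(w,m)
print("side tabs"); blobs(w,m&(w[...,2]>.104))
print("side head"); blobs(w,m&(w[...,2]>.085)&(w[...,2]<.096))
E
```

```text
heads
[297.5 159.6] 114 [0.6622 0.0224 0.0888] [0.6628 0.0225 0.0889] [0.027 0.026 0.01 ]
[265.9 164.9] 108 [0.6493 0.096  0.0884] [0.6494 0.0962 0.0885] [0.026 0.026 0.011]
[316. 174.] 112 [ 0.6296 -0.0212  0.0887] [ 0.6297 -0.0212  0.0889] [0.028 0.026 0.01 ]
[239.4 186.7] 63 [0.5967 0.1554 0.0929] [0.597  0.1567 0.0923] [0.038 0.018 0.011]
[252.7 184.2] 109 [0.6039 0.1258 0.0891] [0.6036 0.1262 0.0888] [0.027 0.026 0.009]
[340.6 188.3] 12 [ 0.5963 -0.079   0.0863] [ 0.5969 -0.0787  0.088 ] [0.012 0.011 0.011]
[350.3 187.4] 7 [ 0.5998 -0.1019  0.0851] [ 0.5993 -0.1011  0.0883] [0.006 0.005 0.011]
[310.3 193. ] 6 [ 0.5853 -0.0088  0.0876] [ 0.585  -0.0085  0.0877] [0.005 0.005 0.008]
[240.9 202.7] 38 [0.5588 0.1531 0.0943] [0.5595 0.1522 0.0936] [0.018 0.02  0.011]
tabs
[342.6 184.7] 31 [ 0.6016 -0.0809  0.1145] [ 0.6023 -0.0805  0.1136] [0.025 0.007 0.014]
[352.4 183.2] 32 [ 0.6058 -0.1023  0.1141] [ 0.6061 -0.1027  0.1141] [0.023 0.007 0.013]
[312.3 190. ] 25 [ 0.5893 -0.011   0.1159] [ 0.5892 -0.0116  0.1156] [0.023 0.007 0.009]
[302.3 191.4] 27 [0.5865 0.0116 0.1155] [0.5856 0.0
[... 1210 characters left out ...]
0.05  0.011]
[294.9 194. ] 51 [0.6464 0.094  0.0894] [0.6471 0.0939 0.0895] [0.03  0.034 0.008]
[258.9 194.9] 19 [0.5566 0.1425 0.0903] [0.5569 0.1432 0.0905] [0.017 0.013 0.011]
[313.6 204.9] 57 [0.6603 0.0204 0.0896] [0.6608 0.02   0.0893] [0.029 0.03  0.007]
[291.7 215.7] 21 [0.5811 0.0075 0.09  ] [0.5812 0.0076 0.0903] [0.019 0.01  0.01 ]
[313.  216.4] 65 [ 0.6269 -0.0259  0.0895] [ 0.6282 -0.0244  0.0893] [0.027 0.03  0.007]
[298.7 219.1] 32 [ 0.5879 -0.0144  0.0883] [ 0.5888 -0.0148  0.09  ] [0.026 0.012 0.01 ]
[317.2 231.5] 33 [ 0.5985 -0.085   0.0902] [ 0.5989 -0.0851  0.0902] [0.024 0.015 0.011]
[323.9 235.1] 25 [ 0.6052 -0.1069  0.0899] [ 0.6044 -0.1067  0.0904] [0.023 0.008 0.01 ]
```

View pics/crop0.png

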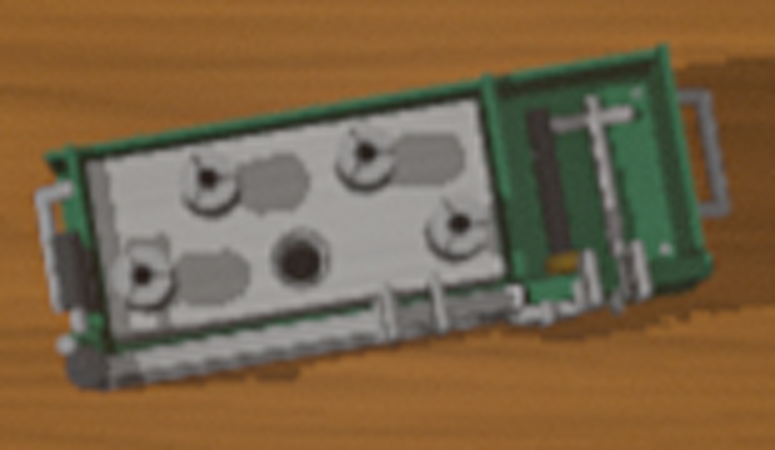

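```bash
cat >> h.py <<'E'
from scipy.spatial.transform import Rotation as Ro
T=Ro.from_euler("z",0.174)
def rows(*wps):
    "world targets (x,y,z,psi) -> tool-axes shift mm and turn, from the measured pose"
    o=ctrl.get_obs(); R=Ro.from_euler("xyz",o["eef_rot"])
    print("t",round(o["time_s"],2),"pos",o["ee_pos"].round(4) if hasattr(o["ee_pos"],"round") else o["ee_pos"],"rot",np.round(o["eef_rot"],4),"F",np.round(o["force"],1),"w",round(float(o["grip_width"]),4),"g",round(float(o["grip_force"]),1),"q",np.round(o["qpos"],2))
    for x,y,z,p in wps:
        s=R.inv().apply(np.array([x,y,z])-o["ee_pos"])*1000
        t=(R.inv()*Ro.from_euler("xyz",[np.pi,0,p])).as_rotvec()
        print(s.round(1),t.round(4))
E
python3 - <<'E'
from h import *
z=np.load("top0.npz"); W=z["W"]
r=np.zeros(W.shape[:2],bool); r[195:230,435:470]=1
for lo in (.072,.074): 
    q=W[r&(W[...,2]>lo)&(W[...,2]<.08)]; print(len(q),q.mean(0),(q.max(0)+q.min(0))/2)
w=np.load("side0.npz")["W"]; r[:]=0; r[280:345,345:390]=1
for lo in (.072,.074):
    q=w[r&(w[...,2]>lo)&(w[...,2]<.08)]; print(len(q),q.mean(0),(q.max(0)+q.min(0))/2)
rows((.5,.15,.2,3.316),(.548,-.345,.15,3.316))
E
```

```text
106 [ 0.55077943 -0.34216013  0.07537028] [ 0.55005157 -0.34302654  0.07585678]
78 [ 0.55059715 -0.34260011  0.07620152] [ 0.55000862 -0.34289161  0.0768163 ]
113 [ 0.54869501 -0.34517703  0.07581885] [ 0.54850059 -0.34445745  0.07599091]
97 [ 0.54875037 -0.34468087  0.0762488 ] [ 0.54850059 -0.34445745  0.07700646]
t 0.1 pos [0.1274 0.5348 0.205 ] rot [-3.1406e+00 -1.0000e-04  2.9078e+00] F [-1.4  1.  -0.5] w 0.0939 g 0.0 q [ 1.27  0.3   1.52 -0.    1.32 -0.07]
[-451.7 -288.     5.2] [-1.000e-03 -3.000e-04 -4.082e-01]
[-613.  -758.4   55.7] [-1.000e-03 -3.000e-04 -4.082e-01]
```

The rows are not in the units I measure in: shifts go in shares of 1000 mm and turns go in shares of 2 rad. I convert before sending: -758 mm / 1000 = -0.758, -613 mm / 1000 = -0.613, -0.408 rad / 2 = -0.204.

Request:
arm_command([
  [[-0.452,-0.288,0.005,0,0,-0.204,-1],[-0.452,-0.288,0.005,0,0,-0.204,-1],[-0.452,-0.288,0.005,0,0,-0.204,-1],[-0.452,-0.288,0.005,0,0,-0.204,-1],[-0.452,-0.288,0.005,0,0,-0.204,-1],[-0.452,-0.288,0.005,0,0,-0.204,-1],[-0.452,-0.288,0.005,0,0,-0.204,-1],[-0.452,-0.288,0.005,0,0,-0.204,-1],[-0.452,-0.288,0.005,0,0,-0.204,-1],[-0.613,-0.758,0.055,0,0,-0.204,-1],[-0.613,-0.758,0.055,0,0,-0.204,-1],[-0.613,-0.758,0.055,0,0,-0.204,-1]],
])

```text
time_s: 1.3
ee_pos: [0.4642, 0.0696, 0.1877]
eef_rot: [3.142, -0.0, -2.967]
force: [0.5, 0.3, 0.6]
grip_width: 0.094
grip_force: 0.0
```

```bash
python3 -c "
from h import *
rows((.5495,-.344,.13,3.316),(.5495,-.344,.0495,3.316))"
```

```text
t 1.3 pos [0.4642 0.0696 0.1877] rot [ 3.1416e+00 -4.0000e-04 -2.9672e+00] F [0.5 0.3 0.6] w 0.094 g 0.0 q [ 0.07  0.14  1.76 -0.    1.24 -1.67]
[ -12.3 -422.1   57.7] [ 0.     -0.0004 -0.    ]
[ -12.3 -422.1  138.2] [ 0.     -0.0004 -0.    ]
```

In the tool's units: -422 mm / 1000 = -0.422, 58 mm / 1000 = 0.058.

Request:
arm_command([
  [[-0.012,-0.422,0.058,0,0,0,-1],[-0.012,-0.422,0.058,0,0,0,-1],[-0.012,-0.422,0.058,0,0,0,-1],[-0.012,-0.422,0.058,0,0,0,-1],[-0.012,-0.422,0.058,0,0,0,-1],[-0.012,-0.422,0.058,0,0,0,-1],[-0.012,-0.422,0.058,0,0,0,-1],[-0.012,-0.422,0.058,0,0,0,-1],[-0.012,-0.422,0.058,0,0,0,-1],[-0.012,-0.422,0.058,0,0,0,-1],[-0.012,-0.422,0.058,0,0,0,-1],[-0.012,-0.422,0.058,0,0,0,-1]],
])

```text
time_s: 2.5
ee_pos: [0.5493, -0.3409, 0.1302]
eef_rot: [3.141, -0.0, -2.967]
force: [0.6, -0.3, 0.4]
grip_width: 0.0942
grip_force: 0.0
```

```bash
python3 - <<'E'
from h import *
rows((.5495,-.344,.0495,3.316))
p,d,i=shot("side"); W=cloud(d,i); cv2.imwrite("pics/side1.png",cv2.resize(p[180:380,250:480],None,fx=3,fy=3,interpolation=cv2.INTER_CUBIC)); np.savez("side1.npz",W=W)
# fingertips: lowest points of the gripper
m=(W[...,2]>.125)&(W[...,2]<.16)&(W[...,0]>.45)&(W[...,1]<-.24)
n,l,s,c=cv2.connectedComponentsWithStats(m.astype(np.uint8))
for k in range(1,n):
    if s[k,4]>8: q=W[l==k]; print(c[k].round(1),s[k,4],q.min(0).round(4),q.max(0).round(4),q.mean(0).round(4))
E
```

```text
t 2.5 pos [ 0.5493 -0.3409  0.1302] rot [ 3.1414e+00 -1.0000e-04 -2.9665e+00] F [ 0.6 -0.3  0.4] w 0.0942 g 0.0 q [-0.61  0.58  1.3   0.    1.26 -2.36]
[ 0.3 -3.1 80.7] [ 0.0002 -0.0001  0.0007]
[351.  270.9] 91 [ 0.5295 -0.298   0.1299] [ 0.5496 -0.2846  0.16  ] [ 0.5368 -0.2938  0.1459]
[531.6 283.8] 230 [ 0.7581 -0.545   0.1251] [ 0.8836 -0.4764  0.1365] [ 0.8416 -0.51    0.1306]
[391.1 297.1] 81 [ 0.548  -0.4027  0.1308] [ 0.569  -0.3883  0.16  ] [ 0.5542 -0.3974  0.1481]
[536.7 327.7] 1050 [ 0.6847 -0.6404  0.134 ] [ 0.7573 -0.5513  0.16  ] [ 0.7318 -0.5926  0.1425]
[528.4 363.3] 998 [ 0.6299 -0.6836  0.1251] [ 0.6705 -0.5778  0.16  ] [ 0.6495 -0.6334  0.1425]
```

View pics/side1.png

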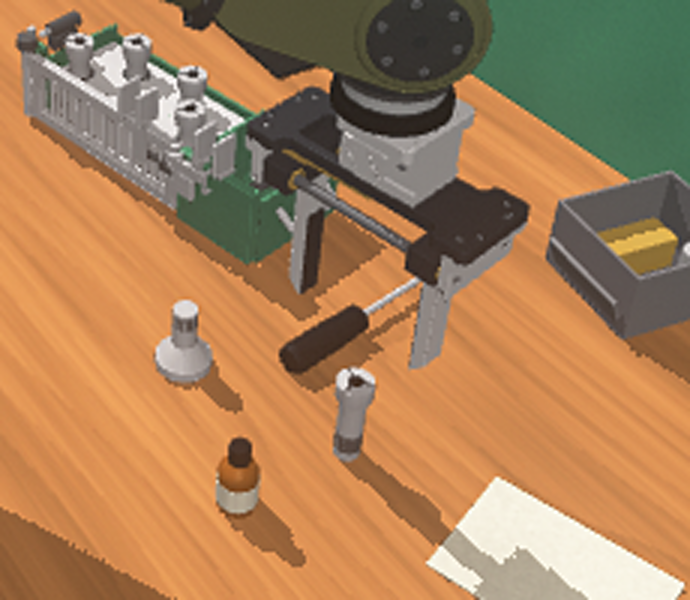

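The image shows the open fingers above and clear of the collet, whose head is at crop (355,385). The bottle and step chuck are clear of the descent.

In the tool's units: 80 mm / 1000 = 0.08, 40 mm / 1000 = 0.04.

Request:
arm_command([
  [[0,-0.0025,0.04,0,0,0,-1],[0,-0.0025,0.08,0,0,0,-1],[0,-0.0025,0.08,0,0,0,-1],[0,-0.0025,0.08,0,0,0,-1],[0,-0.0025,0.08,0,0,0,1],[0,-0.0025,0.08,0,0,0,1],[0,-0.0025,0.08,0,0,0,1],[0,-0.0025,0.08,0,0,0,1],[0,-0.0025,0.08,0,0,0,1],[0,-0.0025,0.08,0,0,0,1]],
], squeeze=25)

```text
time_s: 3.55
ee_pos: [0.5497, -0.3445, 0.0502]
eef_rot: [-3.142, 0.0, -2.967]
force: [0.1, -0.3, -0.3]
grip_width: 0.049
grip_force: 0.0
```

```bash
python3 - <<'E'
from h import *
# rack bore estimate (mean top/side): 0.616,0.051
rows((.549,-.344,.17,3.316),(.616,.051,.17,3.316))
E
```

```text
t 3.55 pos [ 0.5497 -0.3445  0.0502] rot [-3.1416  0.     -2.9674] F [ 0.1 -0.3 -0.3] w 0.049 g 0.0 q [-0.62  0.67  1.35  0.    1.12 -2.36]
[   0.6    0.6 -119.8] [-0.      0.     -0.0002]
[-133.8  378.  -119.8] [-0.      0.     -0.0002]
```

In the tool's units: -140 mm / 1000 = -0.14, -130 mm / 1000 = -0.13.

Request:
arm_command([
  [[0,0,0,0,0,0,1],[0,0,0,0,0,0,1],[0,0,0,0,0,0,1],[0,0,0,0,0,0,1],[0,0,0,0,0,0,1],[0,0,-0.015,0,0,0,1],[0,0,-0.045,0,0,0,1],[0,0,-0.09,0,0,0,1],[0,0,-0.13,0,0,0,1],[0,0,-0.14,0,0,0,1],[0,0,-0.14,0,0,0,1]],
])

```text
time_s: 4.65
ee_pos: [0.5501, -0.3448, 0.1925]
eef_rot: [-3.139, 0.003, -2.967]
force: [-0.4, 0.2, -1.6]
grip_width: 0.0272
grip_force: 25.0
```

```bash
python3 -c "
from h import *
rows((.616,.051,.19,3.316))"
```

```text
t 4.65 pos [ 0.5501 -0.3448  0.1925] rot [-3.1390e+00  2.5000e-03 -2.9674e+00] F [-0.4  0.2 -1.6] w 0.0272 g 25.0 q [-0.62  0.53  1.23 -0.    1.38 -2.36]
[-133.5  378.4    1.9] [-0.0026  0.0025 -0.0002]
```

In the tool's units: 378 mm / 1000 = 0.378, -133 mm / 1000 = -0.133.

Request:
arm_command([
  [[-0.133,0.378,0,0,0,0,1],[-0.133,0.378,0,0,0,0,1],[-0.133,0.378,0,0,0,0,1],[-0.133,0.378,0,0,0,0,1],[-0.133,0.378,0,0,0,0,1],[-0.133,0.378,0,0,0,0,1],[-0.133,0.378,0,0,0,0,1],[-0.133,0.378,0,0,0,0,1],[-0.133,0.378,0,0,0,0,1],[-0.133,0.378,0,0,0,0,1],[-0.133,0.378,0,0,0,0,1],[-0.133,0.378,0,0,0,0,1]],
])

```text
time_s: 5.85
ee_pos: [0.615, 0.0496, 0.1896]
eef_rot: [3.142, -0.001, -2.969]
force: [0.4, 0.1, -1.3]
grip_width: 0.0267
grip_force: 25.0
```

```bash
python3 - <<'E'
from h import *
rows((.616,.051,.19,3.316))
for n,(a,b,c,e) in (("side",(110,260,220,420)),("top",(130,220,225,380))):
    p,d,i=shot(n); W=cloud(d,i); cv2.imwrite(f"pics/{n}2.png",cv2.resize(p[a:b,c:e],None,fx=4,fy=4,interpolation=cv2.INTER_CUBIC)); np.savez(n+"2.npz",W=W,p=p)
E
```

```text
t 5.85 pos [0.615  0.0496 0.1896] rot [ 3.1415e+00 -8.0000e-04 -2.9691e+00] F [ 0.4  0.1 -1.3] w 0.0267 g 25.0 q [ 0.02  0.46  1.34 -0.    1.34 -1.72]
[-1.3  1.2 -0.4] [ 0.0001 -0.0008 -0.0019]
```

View pics/side2.png

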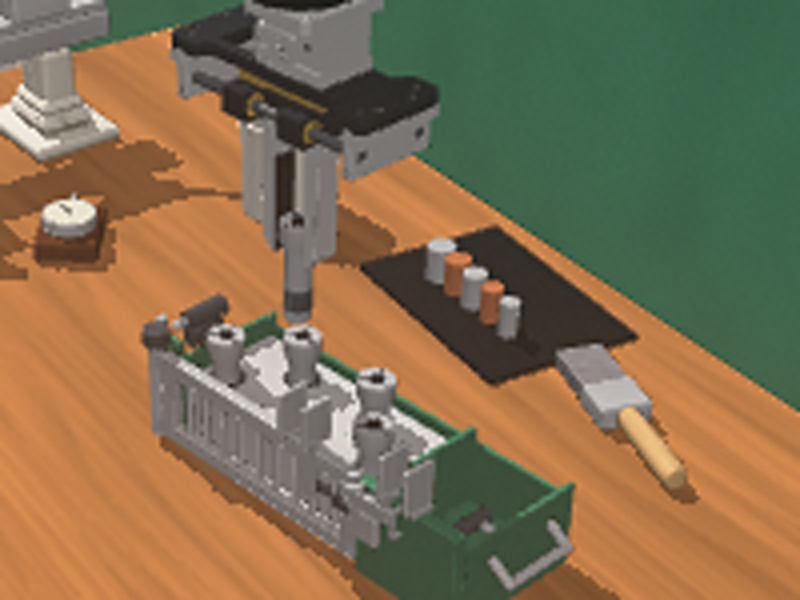

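The side view shows the collet held upright at the fingertips. Its foot is at crop (297,318), above the rack.

```bash
cat >> h.py <<'E'
from scipy.optimize import least_squares
def cyl(Q,r,tilt=False,z0=0):
    f=lambda a:np.hypot(Q[:,0]-a[0]-(a[2]*(Q[:,2]-z0) if tilt else 0),Q[:,1]-a[1]-(a[3]*(Q[:,2]-z0) if tilt else 0))-r
    s=least_squares(f,[*(Q[:,:2].mean(0)+[.005,.008]),0,0][:4 if tilt else 2],loss="soft_l1",f_scale=.001)
    return s.x.round(4),len(Q),round(float(np.median(abs(s.fun))),5)
def near(W,x,y,r,a,b): return W[(np.hypot(W[...,0]-x,W[...,1]-y)<r)&(W[...,2]>a)&(W[...,2]<b)]
E
python3 - <<'E'
from h import *
W=np.load("side2.npz")["W"]
Q=near(W,.614,.047,.02,.119,.165); print("collet z",Q[:,2].min(),cyl(Q,.01),cyl(Q,.01,True,.12))
print("foot z", near(W,.614,.047,.02,.1,.2)[:,2].min())
H=near(W,.614,.047,.025,.165,.215)
for z in np.arange(.11,.21,.005):
    q=near(W,.614,.047,.03,z,z+.005); print(round(z,3),len(q),(q.mean(0).round(4),np.ptp(q,0).round(3)) if len(q) else "")
C=[]
for n in("side0","side2"):
  w=np.load(n+".npz")["W"]
  for x,y in((.6015,.1235),(.628,-.024),(.647,.0935),(.6605,.02)):
    print(n,cyl(near(w,x,y,.02,.078,.0885),.014), cyl(near(w,x,y,.022,.056,.068),.01))
W=np.load("top2.npz")["W"]
W=np.load("top0.npz")["W"]
q=near(W,.6165,.0525,.0105,-.1,.049);print("bore top",len(q),q.mean(0))
E
```

```text
collet z 0.1403997996959211 (array([0.6148, 0.0495]), 50, 0.00143) (array([ 0.613 ,  0.0546,  0.0584, -0.1563]), 50, 0.00111)
foot z 0.1403997996959211
0.11 0 
0.115 0 
0.12 0 
0.125 0 
0.13 0 
0.135 0 
0.14 8 (array([0.612 , 0.0442, 0.143 ]), array([0.014, 0.008, 0.004]))
0.145 8 (array([0.611 , 0.0421, 0.1477]), array([0.015, 0.009, 0.004]))
0.15 13 (array([0.6103, 0.0424, 0.1525]), array([0.015, 0.014, 0.005]))
0.155 9 (array([0.6093, 0.0436, 0.1574]), array([0.014, 0.01 , 0.004]))
0.16 12 (array([0.6093, 0.0421, 0.1621]), array([0.013, 0.014, 0.004]))
0.165 14 (array([0.611 , 0.0418, 0.168 ]), array([0.014, 0.012, 0.005]))
0.17 9 (array([0.6105, 0.0435, 0.1723]), array([0.015, 0.013, 0.004]))
0.175 11 (array([0.6101, 0.0437, 0.1768]), array([0.013, 0.013, 0.003]))
0.18 11 (array([0.6112, 0.0423, 0.1819]), array([0.015, 0.013, 0.004]))
0.185 10 (array([0.6085, 0.0443, 0.1872]), array([0.008, 0.014, 0.005]))
0.19 14 (array([0.6087, 0.046 , 0.193 ]), array([0.02 , 0.036, 0.005]))
0.195 19 (array([0.6066, 0.047 , 0.1976]), array([0.016, 0.049, 0.005]))
0.2 27 (array([0.6098, 0.0378, 0.2027]), array([0.025, 0.043, 0.005]))
0.205 31 (array([0.6086, 0.0411, 0.2076]), array([0.026, 0.05 , 0.005]))
side0 (array([0.6028, 0.1256]), 32, 0.00119) (array([0.6034, 0.1253]), 23, 0.00115)
side0 (array([ 0.6301, -0.0225]), 41, 0.00094) (array([ 0.6297, -0.0225]), 18, 0.00056)
side0 (array([0.6487, 0.0965]), 30, 0.00103) (array([0.6485, 0.0959]), 19, 0.00082)
side0 (array([0.6626, 0.0226]), 39, 0.00127) (array([0.662, 0.023]), 4, 0.00034)
side2 (array([0.6044, 0.1263]), 35, 0.00119) (array([0.6022, 0.1241]), 24, 0.00099)
side2 (array([ 0.63  , -0.0218]), 47, 0.00162) (array([ 0.6301, -0.0212]), 16, 0.00083)
side2 (array([0.6498, 0.0952]), 36, 0.00161) (array([0.6489, 0.0955]), 27, 0.00078)
side2 (array([0.6617, 0.0214]), 35, 0.00143) (array([0.6639, 0.0236]), 4, 0.00087)
bore top 42 [0.61881501 0.05244716 0.01369546]
```

In the tool's units: 77 mm / 1000 = 0.077, 1.5 mm / 1000 = 0.0015.

Request:
arm_command([
  [[-0.001,0.0015,0,0,0,0,1],[-0.001,0.0015,0.03,0,0,0,1],[-0.001,0.0015,0.06,0,0,0,1],[-0.001,0.0015,0.077,0,0,0,1],[-0.001,0.0015,0.077,0,0,0,1],[-0.001,0.0015,0.077,0,0,0,1],[-0.001,0.0015,0.077,0,0,0,1]],
])

```text
time_s: 6.65
ee_pos: [0.6165, 0.0525, 0.1146]
eef_rot: [-3.141, 0.002, -2.968]
force: [-0.2, 0.5, -0.1]
grip_width: 0.0275
grip_force: 25.0
```

```bash
python3 - <<'E'
from h import *
rows((.6165,.052,.0635,3.316))
p,d,i=shot("side"); W=cloud(d,i); np.savez("side3.npz",W=W)
cv2.imwrite("pics/side3.png",cv2.resize(p[150:250,230:350],None,fx=5,fy=5,interpolation=cv2.INTER_CUBIC))
Q=near(W,.616,.05,.02,.07,.108); print(Q[:,2].min(),cyl(Q,.01))
for x,y in((.6015,.1235),(.628,-.024),(.647,.0935),(.6605,.02)):
    print(cyl(near(W,x,y,.02,.078,.0885),.014))
E
```

```text
t 6.65 pos [0.6165 0.0525 0.1146] rot [-3.1412e+00  2.2000e-03 -2.9675e+00] F [-0.2  0.5 -0.1] w 0.0275 g 25.0 q [ 0.03  0.53  1.41 -0.    1.2  -1.72]
[ 0.2 -0.4 51.1] [-0.0003  0.0022 -0.0003]
0.072381040429498 (array([0.6173, 0.053 ]), 42, 0.00114)
(array([0.6032, 0.1262]), 39, 0.00126)
(array([ 0.6296, -0.0222]), 44, 0.00102)h.py:23: RuntimeWarning: Mean of empty slice.
  s=least_squares(f,[*(Q[:,:2].mean(0)+[.005,.008]),0,0][:4 if tilt else 2],loss="soft_l1",f_scale=.001)
  ret = um.true_divide(
Traceback (most recent call last):
  File "h.py", line 23, in cyl
    s=least_squares(f,[*(Q[:,:2].mean(0)+[.005,.008]),0,0][:4 if tilt else 2],loss="soft_l1",f_scale=.001)
ValueError: Initial guess is outside of provided bounds
```

View pics/side3.png

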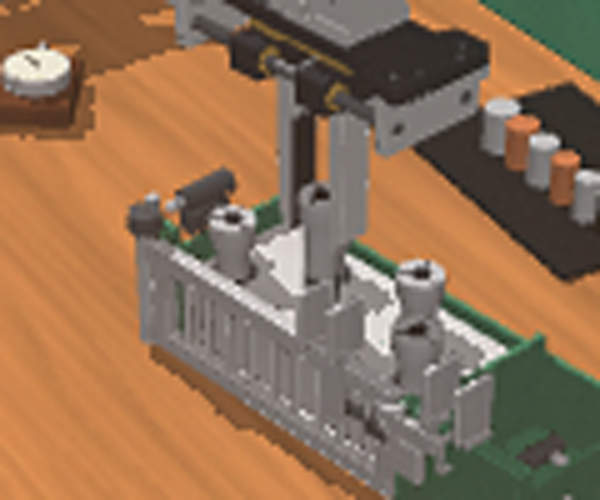

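The collet hangs just above the rack between the outer two collets, centred to within about 1 mm by measurement. I'll lower it slowly while watching the force.

In the tool's units: 26 mm / 1000 = 0.026, 22 mm / 1000 = 0.022.

Request:
arm_command([
  [[0.0005,-0.0005,0.005,0,0,0,1],[0.0005,-0.0005,0.01,0,0,0,1],[0.0005,-0.0005,0.014,0,0,0,1],[0.0005,-0.0005,0.018,0,0,0,1],[0.0005,-0.0005,0.022,0,0,0,1],[0.0005,-0.0005,0.026,0,0,0,1],[0.0005,-0.0005,0.026,0,0,0,1]],
], squeeze=15)

```text
time_s: 7.4
ee_pos: [0.6152, 0.0519, 0.0864]
eef_rot: [3.141, -0.001, -2.967]
force: [-0.4, -0.9, -0.8]
grip_width: 0.0273
grip_force: 15.0
```

In the tool's units: 23 mm / 1000 = 0.023, 22 mm / 1000 = 0.022.

Request:
arm_command([
  [[0,0,0.005,0,0,0,1],[0,0,0.01,0,0,0,1],[0,0,0.015,0,0,0,1],[0,0,0.019,0,0,0,1],[0,0,0.022,0,0,0,1],[0,0,0.023,0,0,0,1],[0,0,0.023,0,0,0,1]],
])

```text
time_s: 8.1
ee_pos: [0.6155, 0.0519, 0.0641]
eef_rot: [-3.142, 0.0, -2.967]
force: [-0.8, 0.3, -1.2]
grip_width: 0.0277
grip_force: 15.0
```

In the tool's units: -100 mm / 1000 = -0.1, -70 mm / 1000 = -0.07.

Request:
arm_command([
  [[0,0,0.001,0,0,0,1],[0,0,0.001,0,0,0,1],[0,0,0.001,0,0,0,-0.2],[0,0,0.001,0,0,0,-0.2],[0,0,0.001,0,0,0,-0.2],[0,0,0.001,0,0,0,-0.2],[0,0,0.001,0,0,0,-0.2],[0,0,-0.03,0,0,0,-0.2],[0,0,-0.07,0,0,0,-0.2],[0,0,-0.1,0,0,0,-0.2],[0,0,-0.1,0,0,0,-0.2]],
])

```text
time_s: 9.2
ee_pos: [0.6171, 0.052, 0.1688]
eef_rot: [-3.141, 0.007, -2.967]
force: [0.5, -0.5, 0.3]
grip_width: 0.0563
grip_force: 0.0
```

```bash
python3 - <<'E'
from h import *
p,d,i=shot("side"); W=cloud(d,i); np.savez("side4.npz",W=W)
cv2.imwrite("pics/side4.png",cv2.resize(p[150:250,230:350],None,fx=5,fy=5,interpolation=cv2.INTER_CUBIC))
for x,y in((.6015,.1235),(.628,-.024),(.647,.0935),(.6605,.02),(.6145,.0505)):
    q=near(W,x,y,.02,.078,.1); print(cyl(near(W,x,y,.02,.078,.0885),.014) if len(q) else 0, np.percentile(q[:,2],[80,90,97]).round(4) if len(q) else 0)
# tabs
m=(W[...,2]>.084)&(W[...,2]<.125)&(W[...,0]>.56)&(W[...,0]<.625)&(W[...,1]<.03)&(W[...,1]>-.13)
ty=T.inv().apply(W.reshape(-1,3)).reshape(W.shape)
b=T.inv().apply([.6165,.052,0])
q=ty[m]-b
m2=(q[:,0]<-.04)
h,e=np.histogram(q[m2][:,1],bins=np.arange(-.17,-.02,.002)); print([(round(a,3),k) for a,k in zip(e,h) if k])
rows()
E
```

```text
(array([0.6039, 0.1264]), 31, 0.00149) [0.0906 0.0918 0.0926]
(array([ 0.6303, -0.0215]), 36, 0.00139) [0.0906 0.0917 0.0925]
(array([0.6495, 0.0957]), 30, 0.00087) [0.0909 0.0917 0.0921]
(array([0.6625, 0.0221]), 35, 0.00116) [0.0908 0.0917 0.0924]
(array([0.6152, 0.0511]), 13, 0.00082) [0.0907 0.0912 0.0917]
[(np.float64(-0.156), np.int64(20)), (np.float64(-0.154), np.int64(13)), (np.float64(-0.152), np.int64(4)), (np.float64(-0.15), np.int64(1)), (np.float64(-0.14), np.int64(1)), (np.float64(-0.138), np.int64(3)), (np.float64(-0.136), np.int64(4)), (np.float64(-0.134), np.int64(12)), (np.float64(-0.132), np.int64(14)), (np.float64(-0.13), np.int64(11)), (np.float64(-0.128), np.int64(2)), (np.float64(-0.126), np.int64(1)), (np.float64(-0.124), np.int64(1)), (np.float64(-0.066), np.int64(2)), (np.float64(-0.064), np.int64(13)), (np.float64(-0.062), np.int64(10)), (np.float64(-0.06), np.int64(17)), (np.float64(-0.058), np.int64(3)), (np.float64(-0.042), np.int64(4)), (np.float64(-0.04), np.int64(18)), (np.float64(-0.038), np.int64(13)), (np.float64(-0.036), np.int64(7)), (np.float64(-0.034), np.int64(2))]
t 9.25 pos [0.6162 0.052  0.1659] rot [-3.1411  0.0034 -2.9674] F [ 0.7  0.3 -1.1] w 0.0565 g 0.0 q [ 0.02  0.48  1.36 -0.    1.29 -1.72]
```

View pics/side4.png

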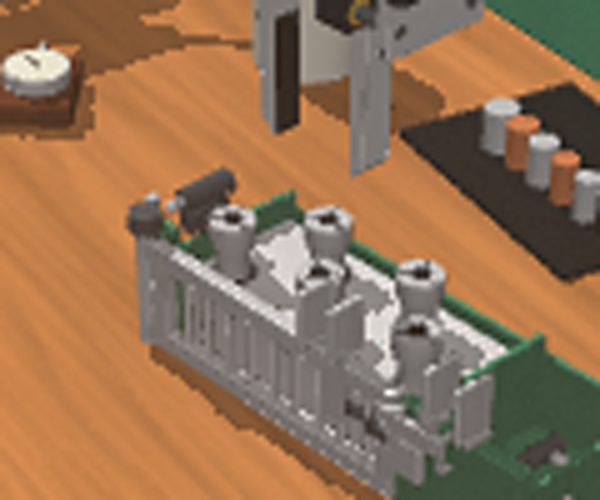

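The collet sits at crop (318,275) with its head top level with the other four (0.091 m by this camera), so it is fully home. Next is the catch.

```bash
python3 -c "
from h import *
rows((.6052,-.0991,.166,3.316),(.6052,-.0991,.087,3.316))"
```

```text
t 9.25 pos [0.6162 0.052  0.1659] rot [-3.1411  0.0034 -2.9674] F [ 0.7  0.3 -1.1] w 0.0565 g 0.0 q [ 0.02  0.48  1.36 -0.    1.29 -1.72]
[ 3.700e+01 -1.469e+02 -1.000e-01] [-0.0005  0.0034 -0.0002]
[  37.2 -146.9   78.9] [-0.0005  0.0034 -0.0002]
```

In the tool's units: -147 mm / 1000 = -0.147, 37 mm / 1000 = 0.037.

Request:
arm_command([
  [[0.037,-0.147,0,0,0,0,-0.2],[0.037,-0.147,0,0,0,0,-0.2],[0.037,-0.147,0,0,0,0,-0.2],[0.037,-0.147,0,0,0,0,-0.2],[0.037,-0.147,0,0,0,0,-0.2],[0.037,-0.147,0,0,0,0,-0.2],[0.037,-0.147,0.03,0,0,0,-0.2],[0.037,-0.147,0.03,0,0,0,-0.2],[0.037,-0.147,0.03,0,0,0,-0.2]],
])

```text
time_s: 10.15
ee_pos: [0.6045, -0.0981, 0.1341]
eef_rot: [3.141, -0.001, -2.966]
force: [-0.3, -0.5, 0.4]
grip_width: 0.0565
grip_force: 0.0
```

```bash
python3 - <<'E'
from h import *
rows((.6052,-.0991,.087,3.316))
p,d,i=shot("side")
cv2.imwrite("pics/side5.png",cv2.resize(p[160:270,260:390],None,fx=5,fy=5,interpolation=cv2.INTER_CUBIC))
E
```

```text
t 10.15 pos [ 0.6045 -0.0981  0.1341] rot [ 3.1411e+00 -1.1000e-03 -2.9659e+00] F [-0.3 -0.5  0.4] w 0.0565 g 0.0 q [-0.22  0.5   1.41 -0.    1.23 -1.97]
[-0.6 -1.1 47.1] [ 0.0005 -0.0011  0.0013]
```

View pics/side5.png

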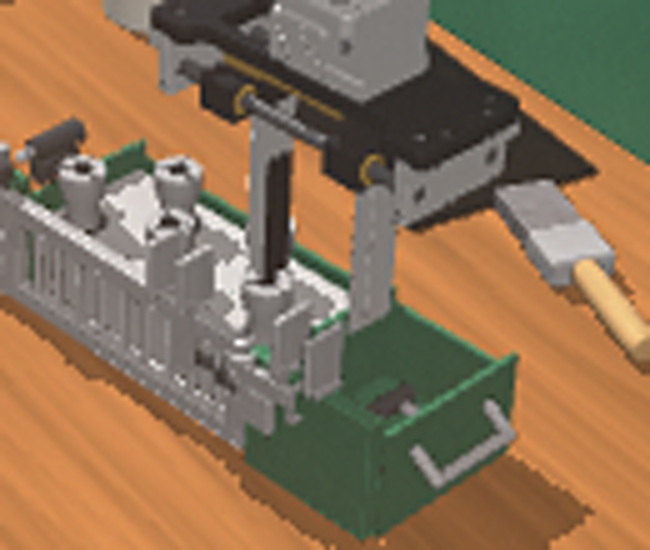

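The open fingers straddle the catch tabs, which are at crop (290,340) and (322,360). I'll descend and pinch.

In the tool's units: 46 mm / 1000 = 0.046, 40 mm / 1000 = 0.04.

Request:
arm_command([
  [[0,-0.0005,0.025,0,0,0,-0.2],[0,-0.0005,0.04,0,0,0,-0.2],[0,-0.0005,0.046,0,0,0,-0.2],[0,-0.0005,0.046,0,0,0,-0.2],[0,-0.0005,0.046,0,0,0,1],[0,-0.0005,0.046,0,0,0,1],[0,-0.0005,0.046,0,0,0,1],[0,-0.0005,0.046,0,0,0,1],[0,-0.0005,0.046,0,0,0,1],[0,-0.0005,0.046,0,0,0,1],[0,-0.0005,0.046,0,0,0,1],[0,-0.0005,0.046,0,0,0,1]],
], squeeze=25)

```text
time_s: 11.4
ee_pos: [0.6046, -0.0983, 0.0884]
eef_rot: [3.14, 0.0, -2.967]
force: [-2.2, 10.9, 5.6]
grip_width: 0.0145
grip_force: 25.0
```

In the tool's units: -46 mm / 1000 = -0.046, -20 mm / 1000 = -0.02.

Request:
arm_command([
  [[0,0,0,0,0,0,-0.2],[0,0,0,0,0,0,-0.2],[0,0,0,0,0,0,-0.2],[0,0,0,0,0,0,-0.2],[0,0,0,0,0,0,-0.2],[0,0,-0.02,0,0,0,-0.2],[0,0,-0.046,0,0,0,-0.2],[0,0,-0.046,0,0,0,-0.2],[0,0,-0.046,0,0,0,-0.2]],
])

```text
time_s: 12.3
ee_pos: [0.6046, -0.0998, 0.1341]
eef_rot: [-3.141, 0.0, -2.967]
force: [0.3, -0.3, -0.1]
grip_width: 0.0562
grip_force: 0.0
```

```bash
python3 - <<'E'
from h import *
p,d,i=shot("side"); W=cloud(d,i); w0=np.load("side0.npz")["W"]
b=T.inv().apply([.6165,.052,0])
for w in(w0,W):
    q=T.inv().apply(w.reshape(-1,3))-b
    q=q[(q[:,2]>.095)&(q[:,2]<.116)&(abs(q[:,0]+.038)<.012)&(q[:,1]<-.02)&(q[:,1]>-.165)]
    h,e=np.histogram(q[:,1],bins=np.arange(-.17,-.02,.003)); print([(round(float(a),3),int(k)) for a,k in zip(e,h) if k])
rows((.586,.0053,.134,3.316))
E
```

```text
[(-0.158, 13), (-0.155, 29), (-0.152, 2), (-0.137, 1), (-0.134, 24), (-0.131, 19), (-0.128, 3), (-0.065, 14), (-0.062, 25), (-0.059, 8), (-0.044, 2), (-0.041, 24), (-0.038, 12), (-0.035, 2), (-0.032, 1)]
[(-0.158, 13), (-0.155, 24), (-0.152, 8), (-0.146, 12), (-0.143, 16), (-0.14, 2), (-0.065, 12), (-0.062, 25), (-0.059, 7), (-0.041, 18), (-0.038, 20), (-0.035, 8), (-0.032, 1)]
t 12.35 pos [ 0.6043 -0.0997  0.1333] rot [ 3.1413e+00 -8.0000e-04 -2.9674e+00] F [-0.1 -0.7  0.1] w 0.0566 g 0.0 q [-0.22  0.5   1.41 -0.    1.23 -1.97]
[ -0.2 106.6  -0.6] [ 0.0003 -0.0008 -0.0003]
```

The catch's sliding tab has moved about 11.5 mm and stays there, so the gate is clear. Now the latch.

In the tool's units: 106.5 mm / 1000 = 0.1065, 46 mm / 1000 = 0.046.

Request:
arm_command([
  [[0,0.1065,-0.005,0,0,0,-0.2],[0,0.1065,-0.005,0,0,0,-0.2],[0,0.1065,-0.005,0,0,0,-0.2],[0,0.1065,-0.005,0,0,0,-0.2],[0,0.1065,-0.005,0,0,0,-0.2],[0,0.1065,0.02,0,0,0,-0.2],[0,0.1065,0.04,0,0,0,-0.2],[0,0.1065,0.046,0,0,0,-0.2],[0,0.1065,0.046,0,0,0,-0.2],[0,0.1065,0.046,0,0,0,-0.2]],
])

```text
time_s: 13.35
ee_pos: [0.5866, 0.0045, 0.0889]
eef_rot: [-3.141, 0.001, -2.968]
force: [-0.8, -0.2, -0.4]
grip_width: 0.056
grip_force: 0.0
```

Request:
arm_command([
  [[0,0,0,0,0,0,1],[0,0,0,0,0,0,1],[0,0,0,0,0,0,1],[0,0,0,0,0,0,1],[0,0,0,0,0,0,1],[0,0,0,0,0,0,1],[0,0,0,0,0,0,1],[0,0,0,0,0,0,1]],
], squeeze=30)

```text
time_s: 14.15
ee_pos: [0.5862, 0.0059, 0.0886]
eef_rot: [3.141, 0.001, -2.967]
force: [-2.3, 5.7, 4.7]
grip_width: 0.0149
grip_force: 30.0
```

```bash
python3 - <<'E'
from h import *
o=ctrl.get_obs()
# hinge in tote frame relative to grip: squeezed pair middle is 148 mm from hinge
g=np.array(o["ee_pos"]); 
t=.175; ty=np.array([-np.sin(t),np.cos(t),0]); tx=np.array([np.cos(t),np.sin(t),0])
H=g+.148*ty; print("hinge",H)
def at(a): 
    p=H+.148*(-np.sin(a)*tx-np.cos(a)*ty); return (*p[:2],g[2],3.316-a)
A=[.05,.1,.2,.3,.4,.5,.6,.7,.8,.9,1.0,1.1,1.2,1.3,1.4,1.5,1.57]
rows(*[at(a) for a in A])
E
```

```text
hinge [0.56043209 0.15167406 0.08859576]
t 14.15 pos [0.5862 0.0059 0.0886] rot [ 3.1408e+00  5.0000e-04 -2.9667e+00] F [-2.3  5.7  4.7] w 0.0149 g 30.0 q [-0.05  0.5   1.53  0.    1.11 -1.8 ]
[ 7.4  0.2 -0. ] [0.0008 0.0005 0.0504]
[14.8  0.7 -0. ] [0.0008 0.0005 0.1004]
[29.4  2.9 -0. ] [0.0008 0.0004 0.2004]
[43.7  6.6 -0. ] [0.0008 0.0004 0.3004]
[57.6 11.7 -0. ] [9.000e-04 3.000e-04 4.004e-01]
[71.  18.1 -0. ] [9.000e-04 3.000e-04 5.004e-01]
[83.6 25.8 -0. ] [9.000e-04 3.000e-04 6.004e-01]
[95.3 34.8 -0. ] [9.000e-04 2.000e-04 7.004e-01]
[106.2  44.9  -0. ] [9.000e-04 2.000e-04 8.004e-01]
[115.9  56.   -0. ] [9.000e-04 1.000e-04 9.004e-01]
[124.5  68.   -0. ] [9.0000e-04 1.0000e-04 1.0004e+00]
[131.9  80.8  -0. ] [1.0000e-03 0.0000e+00 1.1004e+00]
[138.   94.3   0. ] [ 1.0000e-03 -0.0000e+00  1.2004e+00]
[142.6 108.4   0. ] [ 1.0000e-03 -1.0000e-04  1.3004e+00]
[145.9 122.8   0. ] [ 1.0000e-03 -1.0000e-04  1.4004e+00]
[147.7 137.5   0. ] [ 1.0000e-03 -2.0000e-04  1.5004e+00]
[148.  147.9   0. ] [ 1.0000e-03 -2.0000e-04  1.5704e+00]
```

The latch is fully squeezed (width about 16 mm), and the computed hinge (0.560, 0.152) matches the post seen from the top. I'll swing the gate along its arc.

In the tool's units: 83.6 mm / 1000 = 0.0836, 77.4 mm / 1000 = 0.0774, 0.05 rad / 2 = 0.025.

Request:
arm_command([
  [[0.0074,0.0002,0,0,0,0.025,1],[0.0148,0.0007,0,0,0,0.05,1],[0.0221,0.0017,0,0,0,0.075,1],[0.0294,0.0029,0,0,0,0.1,1],[0.0366,0.0046,0,0,0,0.125,1],[0.0437,0.0066,0,0,0,0.15,1],[0.0507,0.009,0,0,0,0.175,1],[0.0576,0.0117,0,0,0,0.2,1],[0.0644,0.0148,0,0,0,0.225,1],[0.071,0.0181,0,0,0,0.25,1],[0.0774,0.0218,0,0,0,0.275,1],[0.0836,0.0258,0,0,0,0.3,1]],
])

```text
time_s: 15.35
ee_pos: [0.4995, 0.0162, 0.0886]
eef_rot: [3.141, 0.001, 2.714]
force: [1.2, 1.0, 3.1]
grip_width: 0.0149
grip_force: 30.0
```

```bash
python3 - <<'E'
from h import *
H=np.array([.5604,.1517]); t=.175; ty=np.array([-np.sin(t),np.cos(t)]); tx=np.array([np.cos(t),np.sin(t)])
A=[.7,.8,.9,1.0,1.1,1.2,1.3,1.4,1.48,1.55]
g=ctrl.get_obs()["ee_pos"]; print("radius",np.hypot(*(H-g[:2])))
rows(*[(*(H+.148*(-np.sin(a)*tx-np.cos(a)*ty)),.0886,3.316-a) for a in A])
E
```

```text
radius 0.1485536035853017
t 15.35 pos [0.4995 0.0162 0.0886] rot [3.1412e+00 1.1000e-03 2.7141e+00] F [1.2 1.  3.1] w 0.0149 g 30.0 q [-0.04  0.32  1.79 -0.    1.03 -1.18]
[15.1  1.3 -0.1] [0.0004 0.0011 0.0981]
[29.7  3.4 -0.1] [0.0005 0.0011 0.1981]
[44.1  7.1 -0.1] [0.0006 0.0011 0.2981]
[58.  12.1 -0.1] [0.0006 0.001  0.3981]
[71.3 18.5 -0.1] [0.0007 0.001  0.4981]
[84.  26.2 -0.1] [0.0007 0.001  0.5981]
[95.8 35.1 -0.1] [0.0008 0.001  0.6981]
[ 1.066e+02  4.520e+01 -1.000e-01] [0.0008 0.0009 0.7981]
[ 1.145e+02  5.400e+01 -1.000e-01] [0.0009 0.0009 0.8781]
[ 1.209e+02  6.220e+01 -1.000e-01] [9.000e-04 9.000e-04 9.481e-01]
```

In the tool's units: 120.3 mm / 1000 = 0.1203, 115.9 mm / 1000 = 0.1159, 0.95 rad / 2 = 0.475.

Request:
arm_command([
  [[0.0148,0.0007,0,0,0,0.05,1],[0.0294,0.0029,0,0,0,0.1,1],[0.0437,0.0066,0,0,0,0.15,1],[0.0576,0.0117,0,0,0,0.2,1],[0.071,0.0181,0,0,0,0.25,1],[0.0836,0.0258,0,0,0,0.3,1],[0.0953,0.0348,0,0,0,0.35,1],[0.1062,0.0449,0,0,0,0.4,1],[0.1159,0.056,0,0,0,0.45,1],[0.1203,0.0619,0,0,0,0.475,1],[0.1203,0.0619,0,0,0,0.475,1],[0.1203,0.0619,0,0,0,0.475,1]],
])

```text
time_s: 16.55
ee_pos: [0.4149, 0.1222, 0.0885]
eef_rot: [-3.141, 0.0, 1.766]
force: [-6.1, -4.2, 10.7]
grip_width: 0.0149
grip_force: 30.0
```

```bash
python3 - <<'E'
from h import *
rows()
p,d,i=shot("side"); W=cloud(d,i)
cv2.imwrite("pics/side6.png",cv2.resize(p[130:300,150:400],None,fx=3,fy=3,interpolation=cv2.INTER_CUBIC))
for x,y in((.6015,.1235),(.628,-.024),(.6145,.0505)):
    q=near(W,x,y,.02,.078,.1); print(len(q),np.percentile(q[:,2],[80,97]).round(4) if len(q) else 0, cyl(near(W,x,y,.02,.078,.0885),.014) if len(q)>15 else 0)
E
```

```text
t 16.55 pos [0.4149 0.1222 0.0885] rot [-3.1406e+00  3.0000e-04  1.7664e+00] F [-6.1 -4.2 10.7] w 0.0149 g 30.0 q [ 0.2   0.19  1.96 -0.    0.99  0.01]
70 [0.0901 0.0916] (array([0.6031, 0.1257]), 38, 0.00149)
89 [0.0913 0.0925] (array([ 0.6301, -0.022 ]), 44, 0.00087)
78 [0.0905 0.0923] (array([0.6156, 0.0529]), 38, 0.00132)
```

View pics/side6.png

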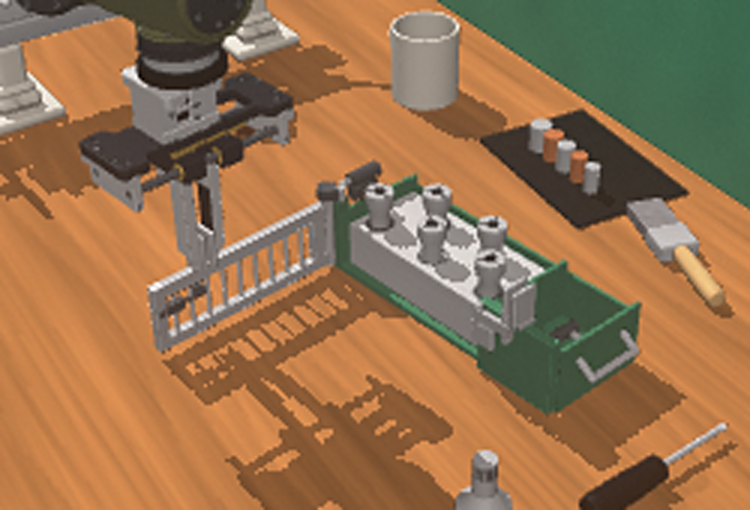

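The gate is held about square to the mouth, from crop (155,300) to (330,240). All five collets are level in the rack and the catch is drawn.

```bash
python3 -c "
from h import *
print(ctrl.hand_in())"
```

```text
the job is handed in; nothing more can be done
None
```

The job is handed in at 16.6 s: the collet stands fully home in the rack, the catch stays drawn back, and the arm holds the unlatched gate open at about 1.55 rad; the hand-in gave no verdict.

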